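# Unlock the spacing gauge and push its stop bar home

### The job

Loosen the big knurled locking collar of the spacing gauge by two full turns (anticlockwise seen from above), stroking its rim with a fingertip, so that its mark points at the fixed pointer again. Then push the freed stop bar with a fingertip by its upright push pad, toward the collar, until it is fully home against the stops. Touch the gauge with the fingers only, pick nothing up, and leave the small thumbscrew and the loose things on the bench alone.

Things in the scene. Friction and masses are not known exactly. Their poses are not given: they have to be found in the camera images.
- gauge: Spacing gauge, screwed to the bench (cannot move): grey base plate 145 (x) x 285 (y) x 10 mm, covering x -62..82, y -135..150 mm of its own frame. Origin on the bench surface under the collar's axis; z up; x points to its rear rail, y to the stop bar's push pad. Two stop posts, 14 mm square, top z 30 mm, at x -26 and 26, y 96 mm. The front (-x) and both sides of the collar are open.
- pointer (a point): Tip of the fixed pointer, at gauge x 54, y 0, z 53 mm. It sits on the rear rail behind the collar: 14 mm thick (gauge x 64..78), y -120..120, top at z 51 mm, so a finger cannot pass behind the collar.
- collar_axis (a point): Point on the collar's axis, 38 mm above the bench (half height of the rim at the start); axes as the gauge. The collar is a disc of 100 mm diameter over 30 upright ribs 1.5 mm proud, too wide to grip. Rim z 26.5..48.5 mm when tight; climbs 3 mm a turn (6 mm in two turns). A threaded stud stands in its middle, top at z 72 mm.
- collar (a joint): Angle of the big locking collar in rad about the gauge's z; 0 = tight (start, mark at the pointer), grows anticlockwise seen from above (loosening); two full turns = 12.57; ends at 18.85. Turning takes about 0.07 N m (1.5 N at the rim); it stays where it is left. A sideways press of a few N on the rim carries it along by friction.
- collar_mark (a point): Raised dark radial bar on the collar's top face, 26 x 7 mm; this point is on it, 40 mm from the collar's axis. It lies on the gauge's +x side (at the pointer) at the start and after each full turn.
- stop_bar (a joint): Travel of the stop bar in m along the gauge's -y; 0 = start, 0.040 = home (pad against the stop posts). Cheeks on the bar hold it at the collar's hub until the collar has been loosened about 1.7 turns; then it slides with about 3 N and stays where it is left.
- push_face (a point): Centre of the outer (+y) face of the stop bar's push pad: an upright plate 70 mm wide (gauge x), 14 mm thick, its top at z 57 mm, its lower edge at z 11 mm; this point is at z 40 mm. At the start it is at gauge x 0, y 157 mm; at home y 117 mm.
- small_screw (a joint): Angle of the small knurled thumbscrew (28 mm diameter, top at z 30 mm) at gauge x -25, y -112 mm; start 0; to be left alone.
- heel_lift_2: Loose tan half-round heel lift, 55 x 58 x 8 mm, in front of the gauge; bystander. Origin at the centre of its underside.
- cobblers_wax: Loose dark lump of wax, 36 x 47 x 25 mm, behind the gauge; bystander. Origin at the centre of its underside.
- sanding_block: Loose cork sanding block, 37 x 74 x 27 mm, in front of the gauge to the right; bystander. Origin at the centre of its underside.
- heel_lift_3: Loose black half-round heel lift, 55 x 58 x 8 mm, to the left of the gauge beyond the push pad; bystander. Origin at the centre of its underside.
- thread_spool_dark: Loose spool of dark thread, 38 mm diameter, 58 mm tall, standing behind the gauge's rear rail; bystander. Origin at the centre of its underside.
- tube_1: Loose white squeezed tube, 45 x 146 x 30 mm, to the right of the gauge; bystander. Origin at the centre of its underside.

How it is judged:
By the outcome, as a careful person would: the job done as asked, in the order asked, and still so for the second after the job is handed in, with the robot touching nothing.
It also fails if it takes over 72 s, if anything falls off the work surface, if the arm or the gripper's body presses on something with over 40 N, if the wrist force passes 120 N, or if a joint passes its speed limit or range.

### The arm

A 6-joint arm with a two-finger parallel gripper is mounted at the origin on a cart in front of the work surface, level with it; the furniture and walls round the work are solid. World frame = base frame: x ahead of the robot, y to its left, z up, the work surface at z = 0. Lengths are in m, angles in rad, forces in N, time in s.
With the tool pointing down it reaches from about 0.275 to 0.75 m from the base axis. Payload 10.2 kg.
Tool frame: the origin (TCP) lies between the finger pads; the fingertips stand manip.nose_length ahead of it and the grasp point (between the pads) lies 6 mm ahead of it (manip.nose_length is the distance from the TCP to the fingertips, in m); z points along the fingers, x is the direction in which the jaws open and shut, and the axes are right-handed (so a half turn about z gives the same grasp; the last joint's range is limited). The gripper opens to 88 mm and grips with 3 to 60 N. Pads are 18 mm wide; open, the fingers measure 123 mm over their backs; the gripper's body (75 mm by 187 mm) begins 45 mm behind the grasp point.
Start: joints at [-1.405, 0.313, 1.498, -0, 1.331, -0.223], TCP at [0.199, -0.486, 0.264] pointing down, gripper open.
Joint ranges: [-2.94, 2.94], [-0.97, 2.17], [0.19, 2.56], [-1.23, 4.37], [0.02, 3.11], [-2.88, 2.88]. Speed limits (rad/s): [2.39, 2.39, 3.01, 3.14, 3.14, 3.14].

### API

Orientations are given as a unit quaternion [w, x, y, z].
In Python, from bench import manip gives the robot as it stands. The module is installed in compiled form; this text tells all that it offers.
- The arm moves only by the tool drive_tool, never from a script. Its argument "series" is one flat list of numbers, 6 for each row, row after row: the shift along the tool's x, y, z in cm, then the turn, a rotation vector about the tool's x, y, z in degrees. In form: [tx, ty, tz, rx, ry, rz, tx, ty, tz, rx, ry, rz, ...]. A call has 1 to 10 rows; each row shifts and turns the commanded pose from where the row before left it, along the tool's axes as they then stand; what a row does not reach is not made up. A row lasts 1/12 s, in which the tool goes at most 41.7 mm and 7.16 degrees, less where a joint would pass 70% of its speed; a pose out of reach is approached as far as the arm can. A call is refused whole if a number of a shift passes 4.17 or a number of a turn 7.16, either way. A call with a gripper value outside its range is refused whole. "grip" is the finger opening in cm, from 0 to 8.81, set as the call begins (left out, the last holds). The fingers move at their own pace and stop on an object; the grip force is fixed at half the most. Time passes only in rows, so rows that do not move let the fingers close. It gives the time, the measured TCP pose, the force and the opening at its end, in the units of the state.
- manip.sense(): the state, without advancing time (a new reading comes with each control period).
- manip.camera(name): name is "side" or "top"; returns a dict with "img" (384x512x3 uint8, red, green, blue), "range_z" (384x512 float32, m along the optical axis (not along the pixel's ray), 0 where there is no reading), "vertical_fov" (degrees; the focal length in pixels is half the picture's height over the tangent of half this angle, whatever the lens; pixels are square), "cx", "cy" (the principal point, pixels), "R" (3x3) and "t" (3): a world point X has camera coordinates R X + t. Camera axes: x right, y down, z forward; pixel columns grow to the right and rows downward; lengths in m; the calibration is good to about 2 mm. A picture is of the moment at which its call begins.
- manip.sign_off(): hands the job in, once; it reports no verdict.
The state is a dict: "clock": time; "joint_positions": joint angles; "dq": joint speeds; "tau": joint torques, N m; "tool_pos": TCP position; "ee_rot": TCP orientation; "force": force on the tool from outside, world axes, zero at the start; "moment": the same for the moment, N m; "grip_width": finger opening in m.
Only numpy, scipy, OpenCV 4.12 (cv2) and the standard library are available. Lean on these libraries where they do the work, as an engineer would, in place of code of your own. Each camera call takes 0.05 s, during which the arm holds its last target.

## Working session

There is one attempt and no reset: what is moved stays moved. The work goes in short steps, Python scripts to look and compute and a tool call to move; the robot and the scene stay as the last step left them, time stands still between calls to the robot, and variables do not carry over. Pictures are saved under pics/ and viewed, and the job is handed in when it is done.

Besides the shell and the picture viewer there is one more tool, called after "Emit:" by a JSON object that holds its "fn" and its "kwargs", one argument or row to a line. drive_tool: Moves the arm, as the interface text tells. Its arguments: {"type":"object","properties":{"series":{"type":"array"},"grip":{"type":"number"}},"required":["series"]}

```bash
mkdir -p pics; ls; python3 - <<'E'
from bench import manip
import cv2,numpy as np
print(manip.sense(), manip.nose_length)
for n in ("side","top"):
    c=manip.camera(n)
    cv2.imwrite(f"pics/{n}0.png",c["img"][:,:,::-1])
    np.savez(f"{n}0.npz",**c)
    print(n,c["vertical_fov"],c["cx"],c["cy"],c["R"],c["t"])
E
```

```text
pics
{'clock': 0.0, 'joint_positions': array([-1.40538723e+00,  3.13426683e-01,  1.49845157e+00, -3.01573602e-05,
        1.33099609e+00, -2.23439634e-01]), 'dq': array([-0.00218684,  0.00025046, -0.0001027 , -0.00040206,  0.00089415,
       -0.00092003]), 'tau': array([ 9.39610459e-05, -4.02210832e+01, -2.52271128e+01,  6.94661750e-02,
        3.52553779e-02, -9.86434998e-05]), 'tool_pos': array([ 0.19896538, -0.48559613,  0.26316753]), 'ee_rot': array([-4.56049470e-04,  8.30400333e-01, -5.57166830e-01, -4.50459248e-04]), 'force': array([ 0.6640051 , -0.98177772, -0.44104062]), 'moment': array([ 0.00383199,  0.0147794 , -0.04026958]), 'grip_width': 0.08794195062857207} 0.025
side 57.84865998483548 254.31480665964548 190.26576063902436 [[-0.98930747 -0.1458353  -0.00166873]
 [-0.0474666   0.33277732 -0.94181005]
 [ 0.13790447 -0.93166052 -0.3361414 ]] [0.52837193 0.06290293 1.05214571]
top 43.52033796244114 258.4279928391072 183.54372190432073 [[ 0.02544821 -0.99967117  0.00315392]
 [-0.98448997 -0.02560933 -0.17356168]
 [ 0.17358537  0.00131183 -0.98481795]] [0.12511419 0.53953745 1.32779718]
```

View pics/top0.png

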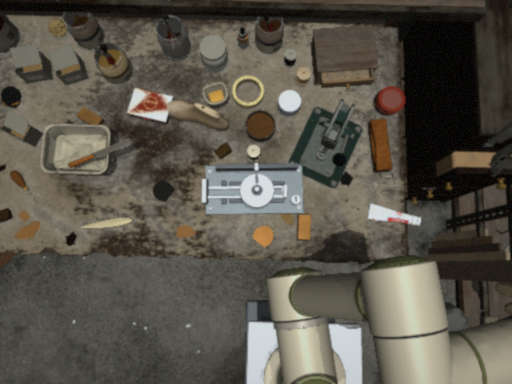

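View pics/side0.png

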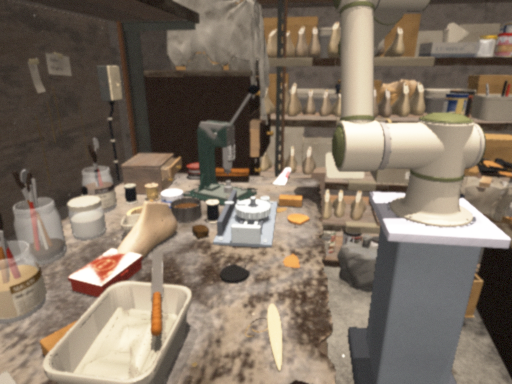

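The top view shows the gauge at about (255,190), with the collar at (257,189) and the push pad at the left (204,190). The black heel lift is at (163,190), the tan one at (263,235), and the cork block at (304,227). Next I'll zoom in and measure.

```bash
cat > h.py <<'E'
import numpy as np,cv2
def f(c): return 192/np.tan(np.radians(float(c["vertical_fov"]))/2)
def proj(c,X):
    p=np.asarray(X)@c["R"].T+c["t"]; return np.c_[p[:,0]/p[:,2]*f(c)+c["cx"],p[:,1]/p[:,2]*f(c)+c["cy"]]
def cloud(c):
    z=c["range_z"]; v,u=np.mgrid[:384,:512]
    P=np.dstack([(u-c["cx"])/f(c)*z,(v-c["cy"])/f(c)*z,z])
    return (P-c["t"])@c["R"]
def ray(c,uv,h):
    uv=np.atleast_2d(uv).astype(float); d=np.c_[(uv[:,0]-c["cx"])/f(c),(uv[:,1]-c["cy"])/f(c),np.ones(len(uv))]@c["R"]
    o=-c["t"]@c["R"]; s=(h-o[2])/d[:,2]; return o+s[:,None]*d
E
python3 - <<'E'
from h import *
c=np.load("top0.npz");s=np.load("side0.npz")
im=c["img"][:,:,::-1]
cv2.imwrite("pics/z1.png",cv2.resize(im[140:250,190:325],None,fx=5.5,fy=5.5,interpolation=cv2.INTER_CUBIC))
im=s["img"][:,:,::-1]
cv2.imwrite("pics/z2.png",cv2.resize(im[180:290,190:320],None,fx=5.5,fy=5.5,interpolation=cv2.INTER_CUBIC))
P=cloud(c)
print(f(c))
# heights map sample
Z=(P[...,2]*1000).round().astype(int)
print(Z[160:220:3,198:310:4])
E
```

```text
481.0037437453668
[[   3    3   -1   -1    2   -3   -3   -6    1   -5    2   -3   -9    1
     5   -5    1   -2   -5   -2   -4   -5   -5    5    7    1   23   13]
 [   5    0    1   -2   -1   -6    1    0    2   -2   -2   -5    0   -6
     0   51   46   47   53   49   46   44   48   52   50    1   17   18]
 [   0   -3   10   12    7   49   49   51   55   49   50   50   50   47
    52   54   43   50   50   50   51   46   52   52   47    8    9    9]
 [  -3    1    9   13   13   36   35   29   32   34   32   34   32   23
    33   53   32   24   23   26   22   34   29   26   25   12    5    3]
 [  -4    3    5   12    9   10   10   10    5    8    7    0   11   17
  1401   11    9   10    3   12    9    9   11    9   13    9   15    5]
 [   3    0    6    7   13   10    9    9   13    9   10   11    2   51
    40   47   50    7    5    8   12   10    6   10   10   10    5   10]
 [  -4   -2    9   10    7    6    0    7   12    9   12    8   48   44
    46   45   47   47   12   16    9   14    6   11    6   11    7   -4]
 [  -3   55   49    6    8    3   32   13    6    5   13    9   51 
[... 1118 characters left out ...]
9 1401   12    8   11   12    7    5    3   47
    41   45   48   12   12    5    8    5    9    9   11   13    5    2]
 [  -3   -4    8   10    5    6   10   14   14    7   12    3    7   15
     9    8    8    7    8   13   10   10   11   11    7   17   11   -2]
 [  -6    2    6    7   11    7   11    5   15   12   10    4    9   12
     5   13    5    1    5   10   17   13    9   11   13    6    6    1]
 [   3    2    2    1    1    2   -6    1   -2   -5    1   -8    6   -5
     0    1    0    4    2   -1   -1   -4   -2   -4    3    2   26   -3]
 [   6   -4   -5    4    1    0    3    2   -3   -5   -3   -5   -4    0
    -1   -2    6   -1    0   -4   -7    0   -5    2   -1   17   27   25]]
```

```bash
sleep 1; ls pics
```

```text
side0.png
top0.png
z1.png
z2.png
```

View pics/z1.png

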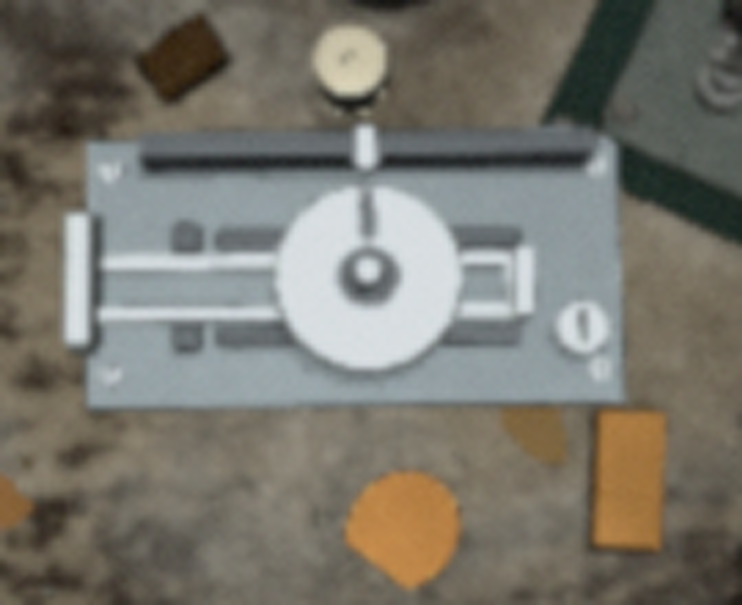

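View pics/z2.png

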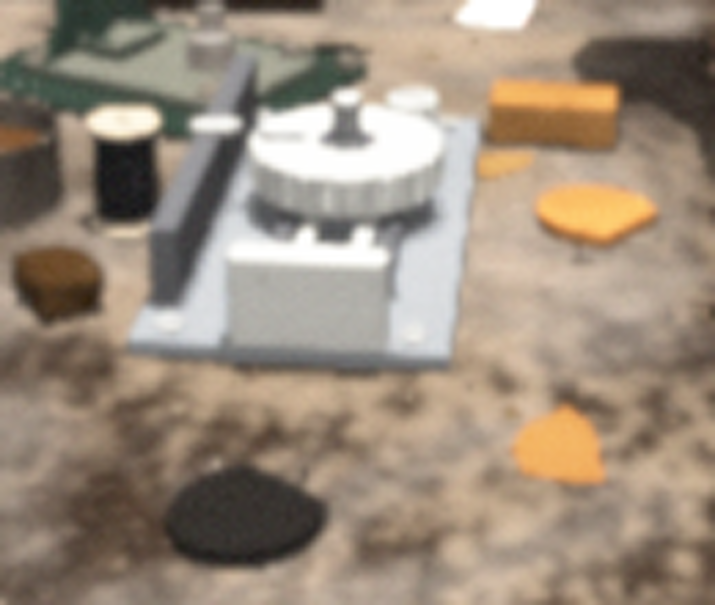

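```bash
cat > fit.py <<'E'
from h import *
def fit(c):
    P=cloud(c); Z=P[...,2]; v,u=np.mgrid[:384,:512]
    roi=(u>195)&(u<312)&(v>155)&(v<225)
    # collar
    m=roi&(Z>.040)&(Z<.08)&(u>225)&(u<290)&(v>165)&(v<218)&(v>168+0)
    m=cv2.morphologyEx(m.astype(np.uint8),cv2.MORPH_OPEN,np.ones((5,5)))
    n,l,st,ce=cv2.connectedComponentsWithStats(m)
    return P,Z,l,st,ce
if __name__=="__main__":
    c=np.load("top0.npz")
    P,Z,l,st,ce=fit(c); print(st,ce)
    v,u=np.mgrid[:384,:512]
    # rail
    r=((Z>.042)&(Z<.06)&(u>210)&(u<305)&(v>158)&(v<182)&~((u>240)&(u<275)))
    pr=P[r]; print("rail",len(pr)); 
    vx,vy,x0,y0=cv2.fitLine(pr[:,:2].astype(np.float32),cv2.DIST_HUBER,0,.01,.01).ravel(); print(vx,vy,np.degrees(np.arctan2(vy,vx)),x0,y0)
    # plate via mask of above-z  (fat)
    pl=((u>195)&(u<312)&(v>155)&(v<225)&(Z>.004)&(Z<.06)).astype(np.uint8)
    pl=cv2.morphologyEx(pl,cv2.MORPH_OPEN,np.ones((5,5)))
    cv2.imwrite("pics/mask.png",cv2.resize(pl*255,None,fx=1.5,fy=1.5))
    pp=P[(u>195)&(u<203+6)&(v>170)&(v<212)&(Z>.045)&(Z<.065)]
    print("pad",len(pp),pp.min(0),pp.max(0),np.median(pp,0))
E
python3 fit.py
```

```text
[[     0      0    512    384 195723]
 [   240    174     34     33    885]] [[255.49584872 191.50541837]
 [256.4180791  190.30169492]]
rail 248
0.041918226 -0.99912107 -87.59756 0.5878131 0.14967912
pad 121 [0.47747739 0.28539882 0.0472893 ] [0.54682022 0.29975385 0.06426398] [0.51092842 0.29212525 0.05555003]
```

The zooms show the collar disc centred near zoom (368,278), the mark at the pointer (367,210), and the thumbscrew at (582,327). The pad's top edge runs from (78,213) to (78,347). The plate corners are (88,407), (623,402), (90,143) and (612,140).

```bash
cat > pose.py <<'E'
from h import *
c=np.load("top0.npz")
px=lambda a: (np.atleast_2d(a).astype(float)+.5)/5.5-.5+np.array([190,140])
cor=ray(c,px([[88,407],[623,402],[612,140],[90,143]]),.010)
print("corners",cor)
print("edges",np.linalg.norm(np.diff(cor[:,:2],axis=0,append=cor[:1,:2]),axis=1))
g=c["img"].mean(2); 
im=cv2.resize(c["img"][140:250,190:325],None,fx=5.5,fy=5.5,interpolation=cv2.INTER_CUBIC)
hsv=cv2.cvtColor(im,cv2.COLOR_RGB2GRAY)
m=(hsv>190).astype(np.uint8); m=cv2.morphologyEx(m,cv2.MORPH_OPEN,np.ones((31,31)))
cs=cv2.findContours(m,cv2.RETR_EXTERNAL,cv2.CHAIN_APPROX_NONE)[0]
for k in cs:
    if cv2.contourArea(k)>5000:
        k2=k[:,0,:]; W=ray(c,px(k2),.0485)
        e=cv2.minEnclosingCircle((W[:,:2]*1000).astype(np.float32)); 
        A=np.c_[2*W[:,:2],np.ones(len(W))]; s=np.linalg.lstsq(A,(W[:,:2]**2).sum(1),rcond=None)[0]
        print("circ",e, s[:2],np.sqrt(s[2]+s[0]**2+s[1]**2))
print("stud top",ray(c,px([368,266]),.072)); print("pointer",ray(c,px([366,163]),.053))
print("mark c",ray(c,px([367,214]),.05))
print("screw",ray(c,px([583,327]),.030))
print("pad top outer", ray(c,px([[66,213],[66,347],[90,213],[90,347]]),.057))
print("tan",ray(c,px([[404,470],[346,530],[410,588],[461,525]]),.008))
print("cork",ray(c,px([[596,410],[666,410],[660,550],[592,546]]),.027))
# Side view check of collar top with circle
E
python3 pose.py
```

```text
corners [[0.45012024 0.290094   0.01      ]
 [0.46006295 0.00772399 0.01      ]
 [0.60144796 0.01497042 0.01      ]
 [0.59247077 0.29535899 0.01      ]]
edges [0.28254501 0.14157059 0.28053224 0.14244786]
circ ((518.074951171875, 144.10458374023438), 47.76580810546875) [0.51598714 0.14406465] 0.04001206386638849
stud top [[0.51905013 0.14399737 0.072     ]]
pointer [[0.57647743 0.14655482 0.053     ]]
mark c [[0.55007886 0.14534595 0.05      ]]
screw [[0.49662269 0.03088905 0.03      ]]
pad top outer [[0.54524652 0.30076292 0.057     ]
 [0.47550296 0.29755598 0.057     ]
 [0.54556926 0.28837274 0.057     ]
 [0.47582083 0.2852755  0.057     ]]
tan [[0.42133715 0.1225276  0.008     ]
 [0.38908504 0.15219277 0.008     ]
 [0.35975711 0.11792612 0.008     ]
 [0.39324645 0.09193775 0.008     ]]
cork [[ 0.45351952  0.02334969  0.027     ]
 [ 0.45446188 -0.01316445  0.027     ]
 [ 0.38170426 -0.01054213  0.027     ]
 [ 0.3828607   0.02462769  0.027     ]]
```

The estimates from the corners, circle, screw and pad agree to about 1.5 mm: gauge origin ≈ (0.5175, 0.1438), yaw ≈ 2.3°. I'll check the tall obstacles and refine the collar centre from the side view.

```bash
python3 - <<'E'
from h import *
for n in ("top0","side0"):
    c=np.load(n+".npz");P=cloud(c);ok=c["range_z"]>0
    for lo,hi in ((.065,.1),(.1,.15),(.15,.5)):
        m=ok&(P[...,2]>lo)&(P[...,2]<hi)&(P[...,0]>.25)&(P[...,0]<.8)&(P[...,1]>-.35)&(P[...,1]<.5)
        q=P[m]; 
        h,xe,ye=np.histogram2d(q[:,0],q[:,1],bins=[np.arange(.25,.81,.05),np.arange(-.35,.51,.05)])
        print(n,lo);print(h.astype(int))
c=np.load("side0.npz")
yaw=np.radians(2.3);R=np.array([[np.cos(yaw),-np.sin(yaw)],[np.sin(yaw),np.cos(yaw)]])
im=c["img"][:,:,::-1][180:290,190:320]
big=cv2.resize(im,None,fx=5.5,fy=5.5,interpolation=cv2.INTER_CUBIC)
def G(p):
    p=np.atleast_2d(p)/1000.; return np.c_[p[:,:2]@R.T+[.5175,.1438],p[:,2]]
def draw(big,c,off):
    t=np.linspace(0,2*np.pi,200)
    for loop in (np.c_[50*np.cos(t),50*np.sin(t),48.5+0*t],np.array([[-62,-135,10],[82,-135,10],[82,150,10],[-62,150,10.]]),np.array([[-35,157,57],[35,157,57],[35,143,57],[-35,143,57.]]),np.array([[54,-2,53],[54,2,53],[54,0,53.]])):
        p=(proj(c,G(loop))-off+.5)*5.5-.5
        cv2.polylines(big,[p.round().astype(np.int32)],True,(0,0,255),1)
    return big
cv2.imwrite("pics/ov_side.png",draw(big,c,[190,180]))
c=np.load("top0.npz")
big=cv2.resize(c["img"][:,:,::-1][140:250,190:325],None,fx=5.5,fy=5.5,interpolation=cv2.INTER_CUBIC)
cv2.imwrite("pics/ov_top.png",draw(big,c,[190,140]))
E
```

```text
top0 0.065
[[  0   0   0   0   0   0   0   0   0   0   0   0   0   0   0   0   0]
 [  0   0   0   0   0   0   0   0   0   0   0   0   0   0   0   0   0]
 [  0   0   0   0   0   0   0   0   0   0   0   0   0   0   0   0   0]
 [  0   0   0   0   0   0   0   0   0   0   0   0   0   0   0   0   0]
 [  0   0   0   0   0   0   0   0   0   0   0   0   0   0   0   0   0]
 [  0   0   0   0   0   0   0   0   0  21   2   0   0   0   0   0   0]
 [  0   0   0   0   0   0   0   0   0   0   0   0   0   0   0   0   0]
 [ 69   0   0   0   0   0   3   0   0   0   0   0   0   0   0   0   0]
 [ 78   0   0   0   0   0   0   0   0   0   0   0   0   0   0   0   0]
 [ 76   0   0   0   0  11   0   0   0   0   0   1 150  92   9   0   0]
 [ 73   0   0   0   0   0   0   0   0   0   0   0   0  15  12   0   0]]
top0 0.1
[[  0   0   0   0   0   0   0   0   0   0   0   0   0   0   0   0   0]
 [  0   0   0   0   0   0   0   0   0   0   0   0   0   0   0   0   0]
 [  0   0   0   0   0   0   0   0   0   0   0   0   0   0   0   0   0]
 [  0   0   0   0   0   0   0   0   0   0   0   0   0   0   0   0   0]
 [  0   0   0 
[... 2954 characters left out ...]
  0   0   0   0   0  44   4   0   0   0   0   0   0   0   0]
 [  0   0   0   0   0   0   0   0   0   0   0   0   0   0   0   0   0]
 [  0   0   0   0   0   0   0   0   0   0   0   0   0   0   0   0   0]
 [  0   0   0   0   0   0   0   0   0   0   0   0   0   0   0   0   0]
 [  0   0   0   0   0   0  69   0   0   0   0   0   0   0   0   0   0]
 [  8   0   0   0   0  48  47   0   0   0   0   0   0   0   0   0   0]
 [656   0   0   0   0  53 411   0   0   0   0   0   0   0   0   0   0]
 [637   0   0   0   0  65 310   0   0   0   0   0   0   0   0   0   0]
 [601   0   0   0   0 239   5   0   0   0   0   0   0   0   0   0   0]
 [585   0   0   0   0   0   0   0   0   0   0   0   0   0   0   0   0]]
```

View pics/ov_side.png

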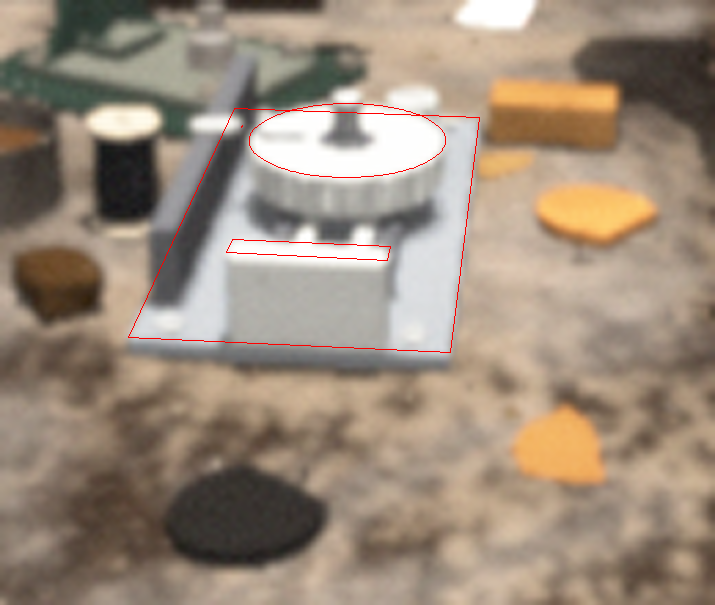

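View pics/ov_top.png

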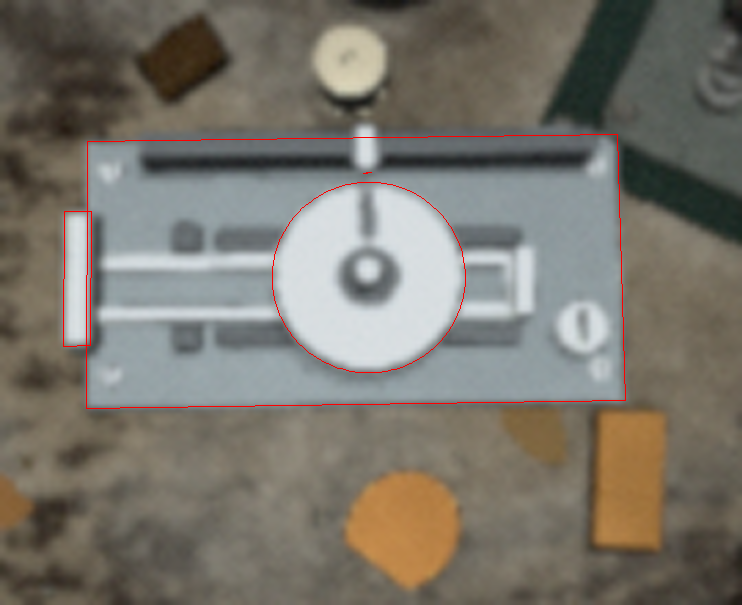

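```bash
python3 - <<'E'
from h import *
for n in ("top0","side0"):
    c=np.load(n+".npz");P=cloud(c);ok=c["range_z"]>0
    m=ok&(P[...,2]>.085)&(P[...,2]<.6)&(P[...,0]>.4)&(P[...,0]<.8)&(P[...,1]>-.2)&(P[...,1]<.1)
    q=P[m]
    for a in np.arange(.44,.76,.02):
        k=q[(q[:,0]>=a)&(q[:,0]<a+.02)]
        if len(k): print(n,round(a,2),len(k),"y",k[:,1].min().round(3),k[:,1].max().round(3),"z",k[:,2].min().round(3),k[:,2].max().round(3))
c=np.load("top0.npz")
cv2.imwrite("pics/press.png",cv2.resize(c["img"][:,:,::-1][90:200,280:390],None,fx=5,fy=5,interpolation=cv2.INTER_CUBIC))
c=np.load("side0.npz")
cv2.imwrite("pics/press2.png",cv2.resize(c["img"][:,:,::-1][70:240,170:300],None,fx=3.5,fy=3.5,interpolation=cv2.INTER_CUBIC))
E
```

```text
top0 0.52 67 y -0.053 -0.026 z 0.346 0.365
top0 0.54 75 y -0.053 -0.025 z 0.348 0.365
top0 0.56 13 y -0.058 -0.047 z 0.304 0.325
top0 0.58 18 y -0.068 -0.053 z 0.273 0.304
top0 0.6 218 y -0.078 -0.021 z 0.092 0.277
top0 0.62 214 y -0.099 -0.019 z 0.088 0.25
top0 0.64 161 y -0.102 -0.027 z 0.183 0.252
top0 0.66 168 y -0.084 -0.023 z 0.176 0.25
top0 0.68 100 y -0.094 -0.044 z 0.105 0.251
top0 0.7 100 y -0.1 -0.053 z 0.087 0.248
top0 0.72 35 y -0.102 -0.061 z 0.108 0.241
side0 0.52 39 y -0.044 -0.022 z 0.335 0.364
side0 0.54 60 y -0.046 -0.022 z 0.319 0.361
side0 0.56 30 y -0.055 -0.04 z 0.294 0.329
side0 0.58 35 y -0.065 -0.052 z 0.265 0.303
side0 0.6 260 y -0.073 -0.016 z 0.088 0.274
side0 0.62 291 y -0.073 -0.013 z 0.087 0.246
side0 0.64 163 y -0.068 -0.022 z 0.092 0.246
side0 0.66 137 y -0.08 -0.019 z 0.159 0.246
side0 0.68 301 y -0.089 -0.04 z 0.085 0.246
side0 0.7 245 y -0.089 -0.049 z 0.086 0.246
side0 0.72 166 y -0.072 -0.057 z 0.085 0.241
```

View pics/press2.png

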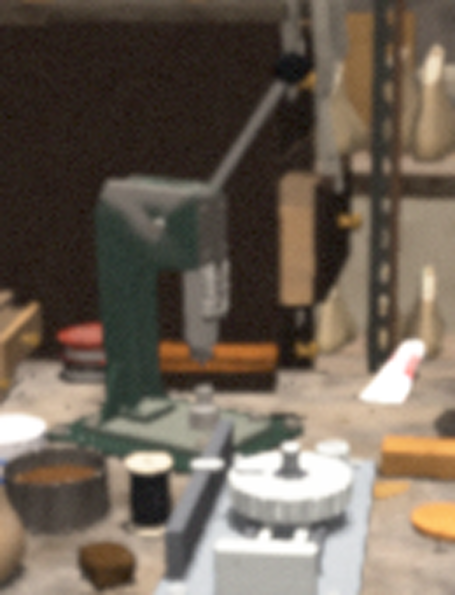

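```bash
python3 - <<'E'
from h import *
c=np.load("top0.npz");s=np.load("side0.npz")
for n,cc in (("top",c),("side",s)):
    print(n,proj(cc,np.array([[0,0,0],[0,0,.3],[.199,-.486,.263],[.199,-.486,.4]])).round())
cv2.imwrite("pics/arm.png",cv2.resize(c["img"][:,:,::-1][230:384,230:512],None,fx=2.8,fy=2.8,interpolation=cv2.INTER_CUBIC))
P=cloud(c)
for uv in ((310,290),(400,300),(300,350),(320,290),(285,290),(470,360)): print(uv,P[uv[1],uv[0]].round(3))
E
```

```text
top [[304. 379.]
 [317. 411.]
 [528. 319.]
 [565. 326.]]
side [[429. 211.]
 [447. 110.]
 [351. 105.]
 [354.  70.]]
(310, 290) [0.256 0.026 0.379]
(400, 300) [ 0.257 -0.075  0.675]
(300, 350) [0.118 0.035 0.262]
(320, 290) [0.258 0.011 0.426]
(285, 290) [0.25  0.071 0.266]
(470, 360) [ 0.169 -0.188  0.64 ]
```

View pics/arm.png

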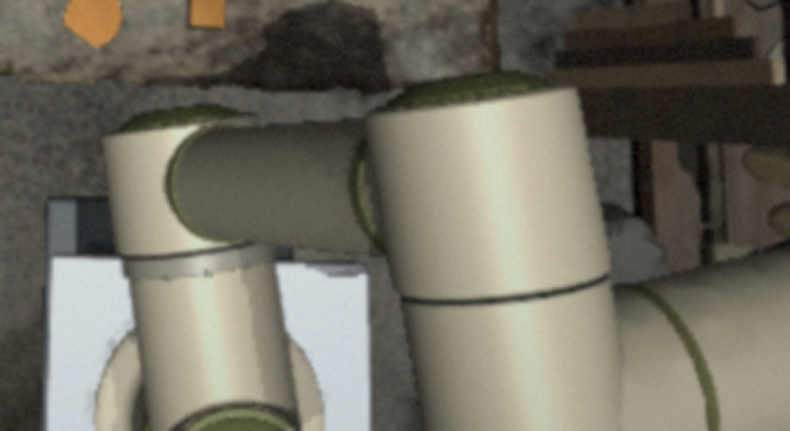

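The wrist sits directly above the tool. The press handle's ball at (0.53, −0.035, 0.355) is the nearest overhead obstacle, so I'll come in from the front-left. Tool x goes to gauge −y and tool y to gauge −x.

Emit:
{"fn": "drive_tool", "kwargs": {
  "series": [0,0,0,0,0,6.7,0,0,0,0,0,6.7,0,0,0,0,0,6.7,-1.5,-0.5,0.1,0,0,0,-3.1,-1.1,0.3,0,0,0,-3.1,-1.1,0.3,0,0,0,-3.1,-1.1,0.3,0,0,0,-3.1,-1.1,0.3,0,0,0,-3.1,-1.1,0.3,0,0,0,-3.1,-1.1,0.3,0,0,0],
  "grip": 0
}}

```text
clock: 0.93
tool_pos: [0.2624, -0.2806, 0.2443]
ee_rot: [-0.0, 0.72, -0.694, -0.0]
force: [1.5, 0.0, -0.1]
grip_width: 0.0234
```

Emit:
{"fn": "drive_tool", "kwargs": {
  "series": [-3.1,-1.1,0.3,0,0,0,-3.1,-1.1,0.3,0,0,0,-3.1,-1.1,0.3,0,0,0,-3.1,-1.1,0.3,0,0,0,-3.1,-1.1,0.3,0,0,0,-3.1,-1.1,0.3,0,0,0,-3.1,-1.1,0.3,0,0,0,-3.1,-1.1,0.3,0,0,0,-3.1,-1.1,0.3,0,0,0,-3.1,-1.1,0.3,0,0,0]
}}

```text
clock: 1.77
tool_pos: [0.3605, 0.0334, 0.2146]
ee_rot: [-0.0, 0.72, -0.694, 0.0]
force: [1.2, -0.5, 0.2]
grip_width: 0.0008
```

```bash
cat > g.py <<'E'
from h import *
O=np.array([.5175,.1438]); YAW=np.radians(2.3)
Rg=np.array([[np.cos(YAW),-np.sin(YAW)],[np.sin(YAW),np.cos(YAW)]])
def togauge(p): p=np.asarray(p,float); return np.r_[(p[:2]-O)@Rg,p[2]]*1000
def tool_delta(p,q,target):   # mm gauge target (x,y,z TCP) -> tool cm
    d=np.asarray(target)/1000; w=np.r_[Rg@d[:2]+O,d[2]]-p
    a=2*np.arctan2(q[2],q[1]); tx=np.array([np.cos(a),np.sin(a)]); ty=np.array([np.sin(a),-np.cos(a)])
    return np.round(np.array([w[:2]@tx,w[:2]@ty,-w[2]])*100,2)
E
python3 - <<'E'
from g import *
from bench import manip
s=manip.sense();print(s["clock"],togauge(s["tool_pos"]).round(1),s["joint_positions"].round(2))
print(tool_delta(s["tool_pos"],s["ee_rot"],(48,64,150)))
E
```

```text
1.7667 [-161.3 -104.   214.6] [-0.23 -0.    2.01 -0.    1.14  1.3 ]
[-16.84 -20.9    6.46]
```

Emit:
{"fn": "drive_tool", "kwargs": {
  "series": [-2.6,-1.1,0.8,0,0,0,-2.6,-2.0,0.8,0,0,0,-2.6,-2.6,0.8,0,0,0,-2.6,-2.8,0.8,0,0,0,-2.3,-2.8,0.8,0,0,0,-1.6,-2.8,0.8,0,0,0,-1.0,-2.8,0.8,0,0,0,0,-2.4,0.8,0,0,0,0,0,0,0,0,0,0,0,0,0,0,0]
}}

```text
clock: 2.6
tool_pos: [0.5474, 0.1918, 0.1495]
ee_rot: [0.001, 0.72, -0.694, -0.001]
force: [-0.9, -1.0, 0.4]
grip_width: 0.0002
```

```bash
python3 - <<'E'
from g import *
from bench import manip
s=manip.sense();print(s["clock"],togauge(s["tool_pos"]).round(1),s["force"].round(1),s["ee_rot"].round(4))
print(tool_delta(s["tool_pos"],s["ee_rot"],(48,64,59)))
c=manip.camera("top");cv2.imwrite("pics/t1.png",c["img"][:,:,::-1])
c=manip.camera("side");cv2.imwrite("pics/s1.png",cv2.resize(c["img"][:,:,::-1][120:290,150:350],None,fx=4,fy=3.5))
E
```

```text
2.6 [ 31.8  46.8 149.5] [-0.9 -1.   0.4] [ 9.000e-04  7.204e-01 -6.936e-01 -7.000e-04]
[-1.72 -1.62  9.05]
```

View pics/s1.png

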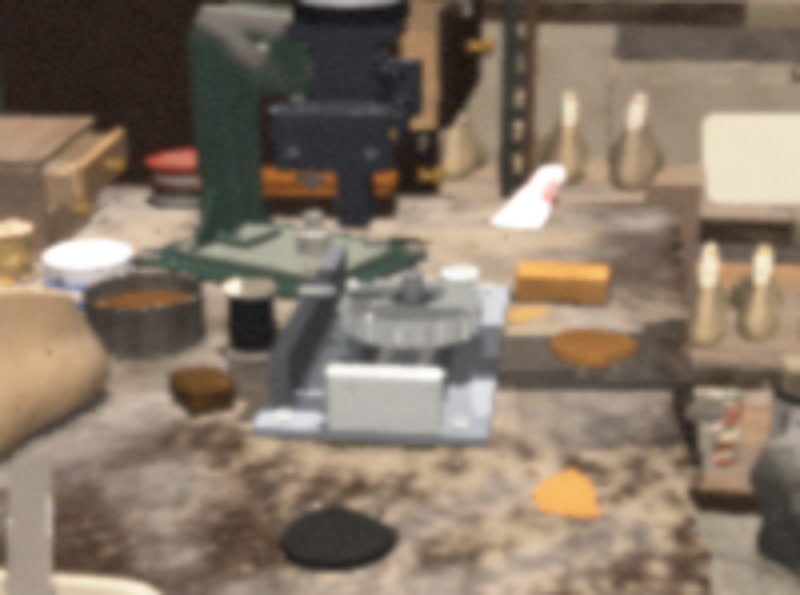

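View pics/t1.png

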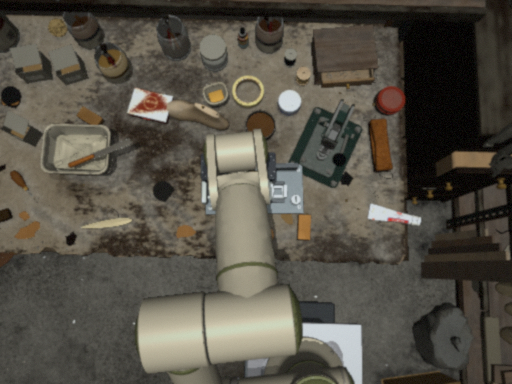

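The gripper is closed and hovering over the +y side of the collar, clear of the press. Now I'll descend beside the rim with the tip at z ≈ 34 mm.

Emit:
{"fn": "drive_tool", "kwargs": {
  "series": [-0.9,-0.8,0.5,0,0,0,-0.8,-0.8,1.5,0,0,0,0,0,2.0,0,0,0,0,0,2.0,0,0,0,0,0,1.5,0,0,0,0,0,1.0,0,0,0,0,0,0.5,0,0,0,0,0,0,0,0,0]
}}

```text
clock: 3.37
tool_pos: [0.5624, 0.2094, 0.0606]
ee_rot: [0.0, 0.72, -0.694, -0.0]
force: [-0.2, -0.0, 1.2]
grip_width: 0.0005
```

```bash
cat > path.py <<'E'
from g import *
# support path of the rectangular fingertip (half hx along gauge x, hy along gauge y) round a circle radius r
def path(th0,th1,r,step,hx=9,hy=17.5):
    t=np.radians(np.arange(th0,th1+.01,.25)); pts=[]
    for k in t:
        c,s=np.cos(k),np.sin(k)
        pts.append((r*c+hx*np.sign(np.round(c,6)),r*s+hy*np.sign(np.round(s,6))))
    p=np.array(pts); L=np.r_[0,np.cumsum(np.hypot(*np.diff(p,axis=0).T))]
    n=int(np.ceil(L[-1]/step)); q=np.linspace(0,L[-1],n+1)
    return np.c_[np.interp(q,L,p[:,0]),np.interp(q,L,p[:,1])]
if __name__=="__main__":
    from bench import manip
    s=manip.sense();print(s["clock"],togauge(s["tool_pos"]).round(1),s["force"].round(1))
    p=path(50,290,51.5,9); print(len(p)); print(p.round(1).tolist())
    print((-np.diff(p,axis=0)[:,::-1]/10).round(2).tolist())
E
python3 path.py
```

```text
3.3667 [47.5 63.7 60.6] [-0.2 -0.   1.2]
33
[[42.1, 57.0], [34.8, 62.1], [26.7, 65.9], [18.0, 68.2], [9.1, 69.0], [0.2, 69.0], [-8.8, 69.0], [-17.7, 68.3], [-26.4, 66.0], [-34.5, 62.2], [-41.9, 57.1], [-48.2, 50.9], [-53.4, 43.6], [-57.3, 35.5], [-59.6, 26.9], [-60.5, 17.9], [-60.5, 9.0], [-60.5, 0.0], [-60.5, -8.9], [-60.5, -17.9], [-59.7, -26.8], [-57.3, -35.4], [-53.4, -43.5], [-48.3, -50.8], [-41.9, -57.1], [-34.6, -62.2], [-26.4, -66.0], [-17.8, -68.2], [-8.9, -69.0], [0.1, -69.0], [9.1, -69.0], [18.0, -68.2], [26.6, -65.9]]
[[-0.51, 0.73], [-0.38, 0.81], [-0.23, 0.86], [-0.08, 0.89], [-0.0, 0.9], [0.0, 0.9], [0.07, 0.89], [0.23, 0.87], [0.37, 0.81], [0.51, 0.74], [0.63, 0.64], [0.73, 0.52], [0.81, 0.38], [0.86, 0.24], [0.89, 0.09], [0.9, 0.0], [0.9, 0.0], [0.9, -0.0], [0.9, -0.0], [0.89, -0.08], [0.86, -0.24], [0.81, -0.38], [0.73, -0.52], [0.63, -0.64], [0.51, -0.74], [0.37, -0.81], [0.23, -0.87], [0.08, -0.89], [0.0, -0.9], [-0.0, -0.9], [-0.08, -0.89], [-0.23, -0.86]]
```

Emit:
{"fn": "drive_tool", "kwargs": {
  "series": [0.25,0.2,0.1,0,0,0,0.25,0.2,0,0,0,0,0.1,0.08,0,0,0,0,0,0,0,0,0,0]
}}

```text
clock: 3.7
tool_pos: [0.5583, 0.203, 0.0604]
ee_rot: [-0.0, 0.72, -0.694, 0.0]
force: [-0.6, -0.4, 0.2]
grip_width: 0.0006
```

Emit:
{"fn": "drive_tool", "kwargs": {
  "series": [0.08,0.07,0,0,0,0,0,0,0,0,0,0]
}}

```text
clock: 3.87
tool_pos: [0.5577, 0.2024, 0.06]
ee_rot: [-0.0, 0.72, -0.694, 0.0]
force: [-0.1, -0.4, 0.1]
grip_width: 0.0001
```

Emit:
{"fn": "drive_tool", "kwargs": {
  "series": [0.08,0.07,0,0,0,0,0,0,0,0,0,0]
}}

```text
clock: 4.03
tool_pos: [0.5569, 0.2016, 0.0597]
ee_rot: [0.0, 0.72, -0.694, -0.0]
force: [0.3, -0.6, -0.3]
grip_width: 0.0005
```

```bash
python3 - <<'E'
from g import *
from bench import manip
s=manip.sense();print(s["clock"],togauge(s["tool_pos"]).round(1),s["force"].round(1))
E
```

```text
4.0333 [41.7 56.2 59.7] [ 0.3 -0.6 -0.3]
```

Emit:
{"fn": "drive_tool", "kwargs": {
  "series": [0.08,0.07,0,0,0,0,0,0,0,0,0,0]
}}

```text
clock: 4.2
tool_pos: [0.5562, 0.2008, 0.0597]
ee_rot: [0.0, 0.72, -0.694, -0.0]
force: [0.0, -0.1, 0.2]
grip_width: 0.0003
```

Emit:
{"fn": "drive_tool", "kwargs": {
  "series": [0.08,0.07,0,0,0,0,0,0,0,0,0,0]
}}

```text
clock: 4.37
tool_pos: [0.5556, 0.1999, 0.0597]
ee_rot: [0.0, 0.72, -0.694, -0.0]
force: [-0.6, 0.4, -0.2]
grip_width: 0.0002
```

Emit:
{"fn": "drive_tool", "kwargs": {
  "series": [0.08,0.07,0,0,0,0,0,0,0,0,0,0]
}}

```text
clock: 4.53
tool_pos: [0.555, 0.1992, 0.0598]
ee_rot: [-0.0, 0.72, -0.694, 0.0]
force: [0.5, 1.2, 0.5]
grip_width: 0.0005
```

Emit:
{"fn": "drive_tool", "kwargs": {
  "series": [0.08,0.07,0,0,0,0,0,0,0,0,0,0]
}}

```text
clock: 4.7
tool_pos: [0.5546, 0.1986, 0.06]
ee_rot: [-0.001, 0.72, -0.694, 0.0]
force: [2.0, 2.6, -1.1]
grip_width: 0.0008
```

Emit:
{"fn": "drive_tool", "kwargs": {
  "series": [0.08,0.07,0,0,0,0,0,0,0,0,0,0]
}}

```text
clock: 4.87
tool_pos: [0.5543, 0.1982, 0.0603]
ee_rot: [-0.001, 0.72, -0.694, 0.0]
force: [4.5, 6.3, 0.7]
grip_width: 0.0007
```

```bash
python3 - <<'E'
from g import *
from bench import manip
s=manip.sense();print(s["clock"],togauge(s["tool_pos"]).round(1),s["force"].round(1))
E
```

```text
4.8667 [39.  52.8 60.3] [4.5 6.3 0.7]
```

```bash
python3 - <<'E'
from path import *
p=path(50,285,48.5,9,7.5,14.5); print(len(p)); 
p=np.vstack([[37.8,52.1],p[1:]])
print(p.round(1).tolist())
print((-np.diff(p,axis=0)[:,::-1]/10).round(2).tolist())
E
```

```text
30
[[37.8, 52.1], [31.4, 56.7], [23.3, 60.4], [14.7, 62.5], [5.8, 63.0], [-3.1, 63.0], [-12.0, 62.8], [-20.7, 61.2], [-29.0, 58.0], [-36.6, 53.3], [-43.2, 47.4], [-48.6, 40.3], [-52.6, 32.4], [-55.1, 23.9], [-56.0, 15.0], [-56.0, 6.1], [-56.0, -2.8], [-56.0, -11.7], [-55.6, -20.5], [-53.7, -29.2], [-50.3, -37.4], [-45.4, -44.8], [-39.2, -51.2], [-32.0, -56.4], [-23.9, -60.1], [-15.3, -62.4], [-6.5, -63.0], [2.4, -63.0], [11.3, -62.9], [20.1, -61.3]]
[[-0.46, 0.64], [-0.36, 0.81], [-0.21, 0.86], [-0.05, 0.89], [-0.0, 0.89], [0.02, 0.89], [0.16, 0.87], [0.32, 0.83], [0.47, 0.76], [0.6, 0.66], [0.71, 0.54], [0.79, 0.4], [0.85, 0.25], [0.88, 0.09], [0.89, 0.0], [0.89, 0.0], [0.89, -0.0], [0.89, -0.04], [0.87, -0.19], [0.82, -0.35], [0.74, -0.49], [0.64, -0.62], [0.52, -0.72], [0.38, -0.8], [0.22, -0.86], [0.06, -0.89], [0.0, -0.89], [-0.01, -0.89], [-0.15, -0.88]]
```

Emit:
{"fn": "drive_tool", "kwargs": {
  "series": [-0.46,0.64,0,0,0,0,-0.36,0.81,0,0,0,0,-0.21,0.86,0,0,0,0,-0.05,0.89,0,0,0,0]
}}

```text
clock: 5.2
tool_pos: [0.5215, 0.2083, 0.0603]
ee_rot: [-0.002, 0.72, -0.694, 0.0]
force: [2.4, 10.2, 2.5]
grip_width: 0.0006
```

```bash
python3 - <<'E'
from g import *
from bench import manip
s=manip.sense();print(s["clock"],togauge(s["tool_pos"]).round(1),s["force"].round(1))
E
```

```text
5.2 [ 6.6 64.3 60.3] [ 2.4 10.2  2.5]
```

Emit:
{"fn": "drive_tool", "kwargs": {
  "series": [0,0.89,0,0,0,0,0.02,0.89,0,0,0,0,0.16,0.87,0,0,0,0,0.32,0.83,0,0,0,0,0.47,0.76,0,0,0,0]
}}

```text
clock: 5.62
tool_pos: [0.4782, 0.1967, 0.0599]
ee_rot: [-0.0, 0.721, -0.693, -0.001]
force: [-2.5, 6.9, 2.1]
grip_width: 0.0005
```

```bash
python3 - <<'E'
from g import *
from bench import manip
s=manip.sense();print(s["clock"],togauge(s["tool_pos"]).round(1),s["force"].round(1))
c=manip.camera("top");cv2.imwrite("pics/t2.png",cv2.resize(c["img"][:,:,::-1][140:250,190:325],None,fx=5.5,fy=5.5,interpolation=cv2.INTER_CUBIC))
c=manip.camera("side");cv2.imwrite("pics/s2.png",cv2.resize(c["img"][:,:,::-1][180:290,190:320],None,fx=5.5,fy=5.5,interpolation=cv2.INTER_CUBIC))
E
```

```text
5.6167 [-37.2  54.4  59.9] [-2.5  6.9  2.1]
```

View pics/s2.png

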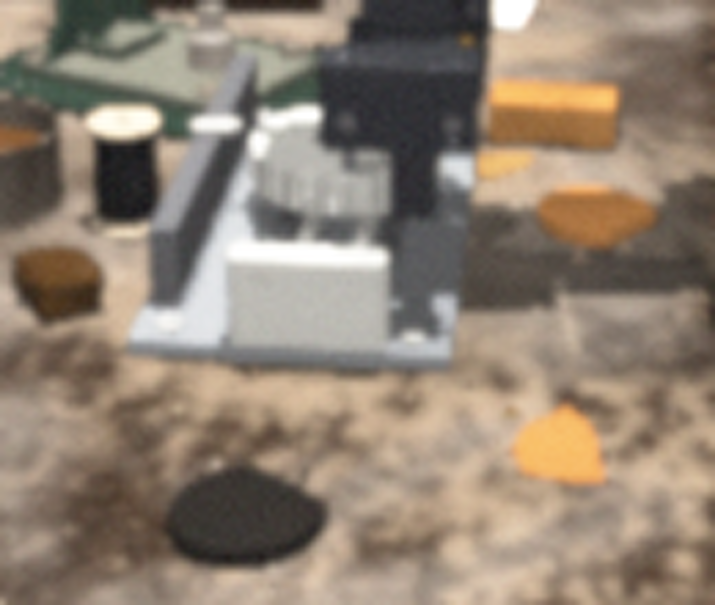

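The side view shows the finger on the rim's front-left (zoom ~ (410,190)) with the mark gone from the pointer, so the collar is turning. I'll continue the stroke.

Emit:
{"fn": "drive_tool", "kwargs": {
  "series": [0.65,0.62,0,0,0,0,0.71,0.54,0,0,0,0,0.79,0.4,0,0,0,0,0.85,0.25,0,0,0,0,0.88,0.09,0,0,0,0]
}}

```text
clock: 6.13
tool_pos: [0.4579, 0.1565, 0.0591]
ee_rot: [0.003, 0.721, -0.693, -0.003]
force: [-15.5, 2.7, 10.5]
grip_width: 0.0007
```

Emit:
{"fn": "drive_tool", "kwargs": {
  "series": [0.89,0,0,0,0,0,0.89,0,0,0,0,0,0.89,0,0,0,0,0,0.89,-0.04,0,0,0,0]
}}

```text
clock: 6.47
tool_pos: [0.4602, 0.1205, 0.0591]
ee_rot: [0.003, 0.721, -0.693, -0.003]
force: [-8.7, -0.5, 5.3]
grip_width: 0.0005
```

```bash
python3 - <<'E'
from g import *
from bench import manip
s=manip.sense();print(s["clock"],togauge(s["tool_pos"]).round(1),s["force"].round(1))
E
```

```text
6.4667 [-58.2 -21.   59.1] [-8.7 -0.5  5.3]
```

Emit:
{"fn": "drive_tool", "kwargs": {
  "series": [0.87,-0.22,0,0,0,0,0.82,-0.38,0,0,0,0,0.74,-0.51,0,0,0,0,0.64,-0.62,0,0,0,0,0.52,-0.72,0,0,0,0]
}}

```text
clock: 6.88
tool_pos: [0.4894, 0.0852, 0.0596]
ee_rot: [0.0, 0.72, -0.694, -0.0]
force: [-1.8, 1.0, 0.4]
grip_width: 0.0007
```

Emit:
{"fn": "drive_tool", "kwargs": {
  "series": [0.38,-0.8,0,0,0,0,0.22,-0.86,0,0,0,0,0.06,-0.89,0,0,0,0,0,-0.89,0,0,0,0,-0.01,-0.89,0,0,0,0]
}}

```text
clock: 7.3
tool_pos: [0.5343, 0.0808, 0.0599]
ee_rot: [-0.001, 0.72, -0.694, 0.001]
force: [-1.2, 0.3, 0.3]
grip_width: 0.0003
```

```bash
python3 - <<'E'
from g import *
from bench import manip
s=manip.sense();print(s["clock"],togauge(s["tool_pos"]).round(1),s["force"].round(1))
E
```

```text
7.3 [ 14.3 -63.6  59.9] [-1.2  0.3  0.3]
```

```bash
python3 - <<'E'
from g import *
from bench import manip
c=manip.camera("top");cv2.imwrite("pics/t3.png",cv2.resize(c["img"][:,:,::-1][140:250,190:325],None,fx=5.5,fy=5.5,interpolation=cv2.INTER_CUBIC))
c=manip.camera("side");cv2.imwrite("pics/s3.png",cv2.resize(c["img"][:,:,::-1][180:250,210:300],None,fx=8,fy=8,interpolation=cv2.INTER_CUBIC))
E
```

```text
(no output)
```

View pics/s3.png

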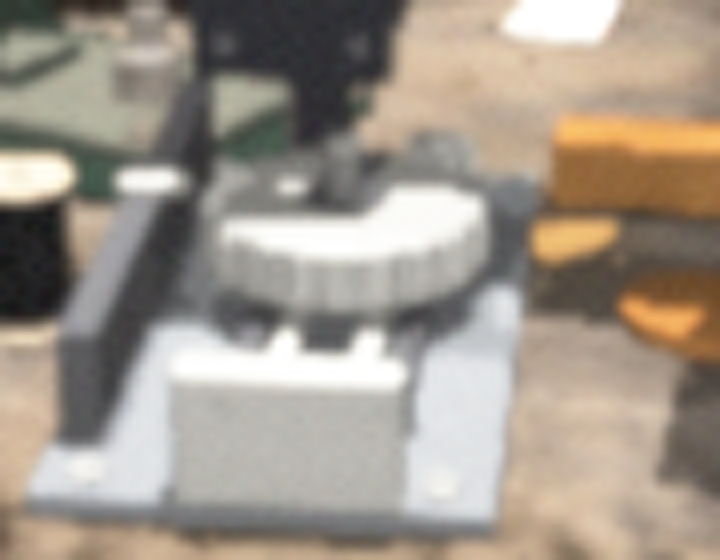

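View pics/t3.png

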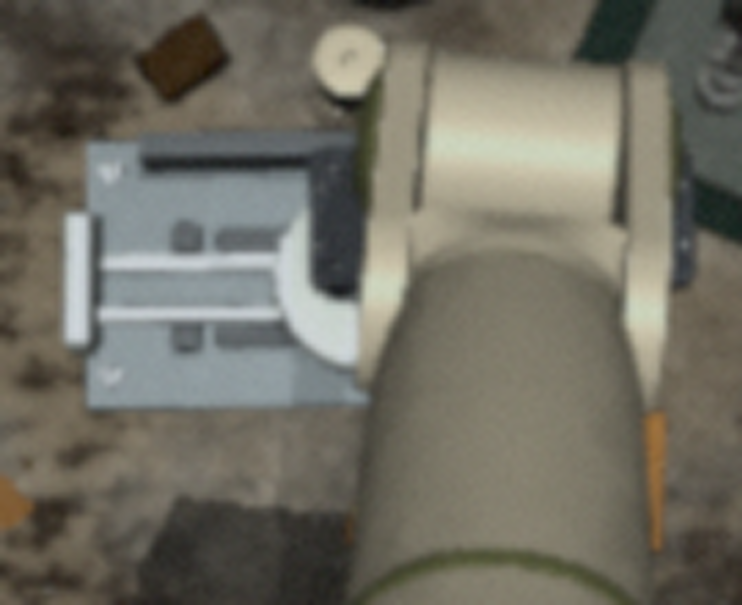

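The finger lost contact on the far side: the collar centre is about 1 mm toward +y and the finger is slimmer than assumed. Next I'll lift clear and retreat to the front to see the mark.

Emit:
{"fn": "drive_tool", "kwargs": {
  "series": [0.8,0,0,0,0,0,0,0,-2.5,0,0,0,0,0,-3.5,0,0,0,-1.5,3.7,0,0,0,0,-1.5,3.7,0,0,0,0,-1.5,3.7,0,0,0,0,-1.5,3.7,0,0,0,0,-1.5,3.7,0,0,0,0,-1.5,3.5,0,0,0,0,0,0,0,0,0,0]
}}

```text
clock: 8.23
tool_pos: [0.304, 0.1554, 0.1191]
ee_rot: [0.002, 0.721, -0.693, -0.001]
force: [0.5, -0.9, -0.8]
grip_width: 0.0005
```

```bash
cat > look.py <<'E'
import sys
from g import *
from bench import manip
s=manip.sense();print(s["clock"],togauge(s["tool_pos"]).round(1),s["force"].round(1))
k=sys.argv[1]
c=manip.camera("top");np.savez("t_%s.npz"%k,**c);cv2.imwrite("pics/t_%s.png"%k,cv2.resize(c["img"][:,:,::-1][140:250,190:325],None,fx=5.5,fy=5.5,interpolation=cv2.INTER_CUBIC))
c=manip.camera("side");np.savez("s_%s.npz"%k,**c);cv2.imwrite("pics/s_%s.png"%k,cv2.resize(c["img"][:,:,::-1][180:250,210:300],None,fx=8,fy=8,interpolation=cv2.INTER_CUBIC))
E
python3 look.py a
```

```text
8.2333 [-212.8   20.1  119.1] [ 0.5 -0.9 -0.8]
```

View pics/t_a.png

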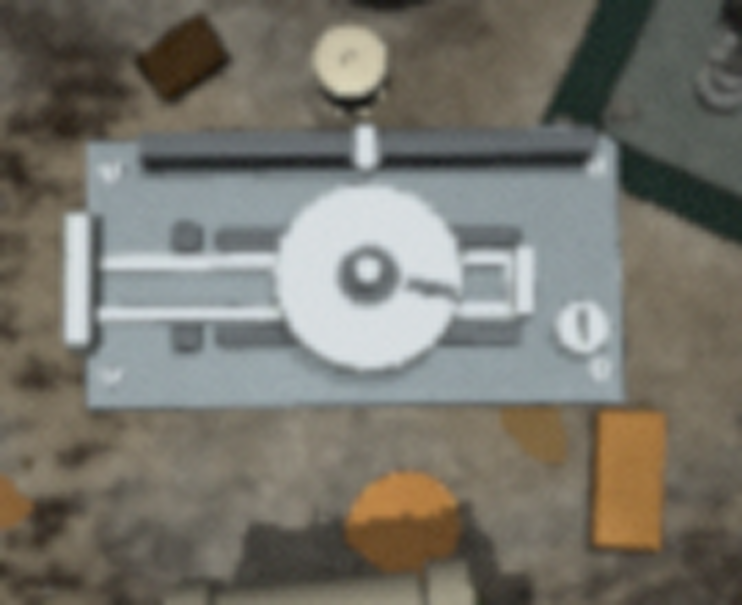

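View pics/s_a.png

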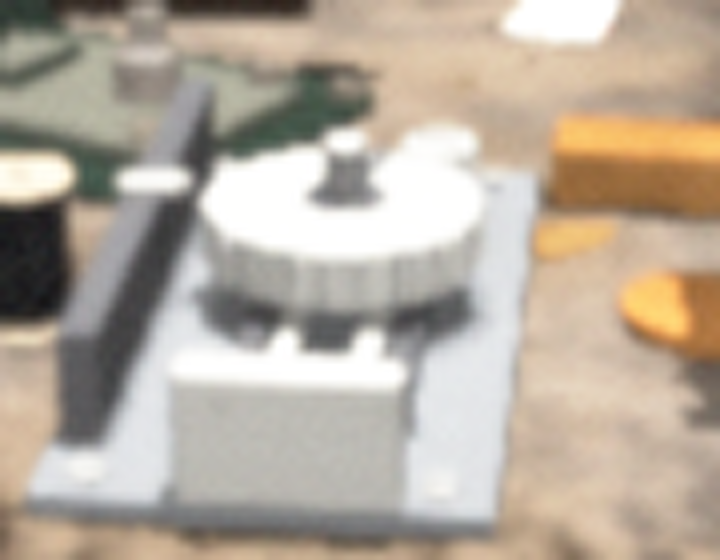

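The mark is now at zoom (432,289), right of the collar axis at (368,278). That puts it at about 260° anticlockwise. Here's a mark-angle script and the next stroke.

```bash
cat > mark.py <<'E'
import sys
from g import *
def mark(c,top):
    v,u=np.mgrid[:384,:512]; uv=np.c_[u.ravel(),v.ravel()]
    W=ray(c,uv,top); G=(W[:,:2]-O)@Rg*1000; r=np.hypot(*G.T); m=r<48
    g=c["img"].mean(2).ravel()
    # bright disc fit for the centre
    mm=((r<53)&(g>165)).reshape(384,512).astype(np.uint8)
    mm=cv2.morphologyEx(mm,cv2.MORPH_CLOSE,np.ones((5,5)))
    k=max(cv2.findContours(mm,cv2.RETR_EXTERNAL,cv2.CHAIN_APPROX_NONE)[0],key=cv2.contourArea)[:,0,:]
    K=(ray(c,k,top)[:,:2]-O)@Rg*1000; (cx,cy),rr=cv2.minEnclosingCircle(K.astype(np.float32))
    d=(r>24)&(r<44)
    base=np.median(g[d]); w=np.where(d,np.clip(base-25-g,0,None),0)
    w[w<8]=0
    p=(G*w[:,None]).sum(0)/w.sum()
    print("disc centre",round(cx,1),round(cy,1),round(rr,1),"mark",p.round(1),"npx",(w>0).sum(),"ang0",np.degrees(np.arctan2(p[1],p[0])).round(1)%360,"ang(centre)",np.degrees(np.arctan2(p[1]-cy,p[0]-cx)).round(1)%360)
if __name__=="__main__":
    mark(np.load(sys.argv[1]),float(sys.argv[2]))
E
python3 mark.py top0.npz .050; python3 mark.py t_a.npz .052
python3 - <<'E'
from path import *
p=path(50,285,48.5,9,8,13.3)+[0,1.2]; print(len(p)); 
print(p.round(1).tolist())
print((-np.diff(p,axis=0)[:,::-1]/10).round(2).tolist())
E
```

```text
disc centre -2.8 0.2 51.9 mark [33.5  0.3] npx 25 ang0 0.5 ang(centre) 0.2
disc centre 0.6 -0.0 52.9 mark [ -7.3 -32.4] npx 21 ang0 257.2 ang(centre) 256.2
30
[[39.2, 51.7], [31.9, 56.7], [23.8, 60.4], [15.2, 62.5], [6.3, 63.0], [-2.5, 63.0], [-11.4, 62.9], [-20.2, 61.4], [-28.5, 58.4], [-36.2, 54.0], [-42.9, 48.2], [-48.4, 41.3], [-52.6, 33.5], [-55.3, 25.0], [-56.5, 16.2], [-56.5, 7.3], [-56.5, -1.5], [-56.5, -10.4], [-56.0, -19.3], [-53.9, -27.9], [-50.2, -36.0], [-45.2, -43.3], [-38.9, -49.5], [-31.5, -54.5], [-23.4, -58.1], [-14.8, -60.1], [-5.9, -60.6], [2.9, -60.6], [11.8, -60.4], [20.6, -58.9]]
[[-0.51, 0.73], [-0.36, 0.81], [-0.21, 0.86], [-0.05, 0.89], [-0.0, 0.89], [0.01, 0.89], [0.14, 0.88], [0.3, 0.83], [0.45, 0.77], [0.58, 0.67], [0.69, 0.56], [0.78, 0.42], [0.84, 0.27], [0.88, 0.11], [0.89, 0.0], [0.89, 0.0], [0.89, -0.0], [0.89, -0.05], [0.86, -0.21], [0.81, -0.36], [0.73, -0.51], [0.62, -0.63], [0.5, -0.73], [0.36, -0.81], [0.2, -0.86], [0.05, -0.89], [0.0, -0.89], [-0.01, -0.89], [-0.15, -0.87]]
```

Emit:
{"fn": "drive_tool", "kwargs": {
  "series": [-0.5,-2.8,0,0,0,0,-0.5,-3.6,0,0,0,0,-0.5,-3.6,0,0,0,0,-0.5,-3.6,0,0,0,0,-0.5,-3.6,0,0,0,0,-0.5,-3.6,0,0,0,0,-0.5,-3.2,0,0,0,0,-0.6,-1.9,0.3,0,0,0,0,0,2.5,0,0,0,0,0,2.2,0,0,0]
}}

```text
clock: 9.17
tool_pos: [0.5695, 0.2045, 0.069]
ee_rot: [-0.001, 0.72, -0.694, 0.001]
force: [-8.1, -0.2, 5.3]
grip_width: 0.0005
```

Emit:
{"fn": "drive_tool", "kwargs": {
  "series": [0,0,0.8,0,0,0,0.3,0.3,0,0,0,0,0.3,0.2,0,0,0,0,0,0,0,0,0,0]
}}

```text
clock: 9.5
tool_pos: [0.5628, 0.1984, 0.0629]
ee_rot: [-0.001, 0.72, -0.694, 0.001]
force: [-0.4, 0.5, -0.1]
grip_width: 0.0007
```

```bash
cat > st.py <<'E'
from g import *
from bench import manip
s=manip.sense();print(s["clock"],togauge(s["tool_pos"]).round(1),s["force"].round(1))
E
python3 st.py
```

```text
9.5 [47.5 52.7 62.9] [-0.4  0.5 -0.1]
```

Emit:
{"fn": "drive_tool", "kwargs": {
  "series": [0,0.4,0.2,0,0,0,0,0.3,0,0,0,0,0.1,0.15,0,0,0,0,0,0,0,0,0,0]
}}

```text
clock: 9.83
tool_pos: [0.5548, 0.1985, 0.0609]
ee_rot: [-0.002, 0.72, -0.694, 0.001]
force: [3.8, 5.4, 0.1]
grip_width: 0.0
```

```bash
python3 st.py
```

```text
9.8333 [39.4 53.2 60.9] [3.8 5.4 0.1]
```

Good, 6.6 N contact. Starting stroke 2.

Emit:
{"fn": "drive_tool", "kwargs": {
  "series": [-0.49,0.73,0,0,0,0,-0.35,0.81,0,0,0,0,-0.21,0.86,0,0,0,0,-0.05,0.89,0,0,0,0,0,0.89,0,0,0,0,0.01,0.89,0,0,0,0,0.14,0.88,0,0,0,0]
}}

```text
clock: 10.42
tool_pos: [0.4936, 0.206, 0.0605]
ee_rot: [-0.001, 0.721, -0.693, 0.0]
force: [0.7, 5.1, 1.2]
grip_width: 0.0004
```

```bash
python3 st.py
```

```text
10.4167 [-21.4  63.1  60.5] [0.7 5.1 1.2]
```

Emit:
{"fn": "drive_tool", "kwargs": {
  "series": [0.36,0.8,0,0,0,0,0.48,0.75,0,0,0,0,0.6,0.66,0,0,0,0,0.69,0.56,0,0,0,0,0.78,0.42,0,0,0,0,0.84,0.27,0,0,0,0,0.88,0.11,0,0,0,0]
}}

```text
clock: 11.0
tool_pos: [0.4584, 0.1575, 0.0597]
ee_rot: [0.001, 0.721, -0.693, -0.001]
force: [-3.0, 1.9, 1.6]
grip_width: 0.0007
```

```bash
python3 st.py
```

```text
11.0 [-58.5  16.   59.7] [-3.   1.9  1.6]
```

Emit:
{"fn": "drive_tool", "kwargs": {
  "series": [0.89,-0.1,0,0,0,0,0.89,-0.03,0,0,0,0,0.89,-0.02,0,0,0,0,0.89,-0.07,0,0,0,0,0.83,-0.25,0,0,0,0]
}}

```text
clock: 11.42
tool_pos: [0.4626, 0.1133, 0.0592]
ee_rot: [0.004, 0.721, -0.693, -0.003]
force: [-17.1, -3.6, 10.8]
grip_width: 0.0006
```

```bash
python3 st.py
```

```text
11.4167 [-56.  -28.3  59.2] [-17.1  -3.6  10.8]
```

Emit:
{"fn": "drive_tool", "kwargs": {
  "series": [0.81,-0.33,0,0,0,0,0.73,-0.48,0,0,0,0,0.62,-0.62,0,0,0,0,0.49,-0.73,0,0,0,0]
}}

```text
clock: 11.75
tool_pos: [0.4877, 0.0869, 0.0595]
ee_rot: [0.002, 0.721, -0.693, -0.001]
force: [-4.6, -5.7, 1.9]
grip_width: 0.0004
```

```bash
python3 st.py
```

```text
11.75 [-32.  -55.6  59.5] [-4.6 -5.7  1.9]
```

Emit:
{"fn": "drive_tool", "kwargs": {
  "series": [0.34,-0.82,0,0,0,0,0.18,-0.86,0,0,0,0,0.04,-0.89,0,0,0,0,0,-0.89,0,0,0,0,-0.03,-0.89,0,0,0,0,-0.15,-0.87,0,0,0,0]
}}

```text
clock: 12.25
tool_pos: [0.5417, 0.085, 0.0599]
ee_rot: [0.001, 0.72, -0.694, 0.001]
force: [-0.9, -4.5, -1.2]
grip_width: 0.0003
```

```bash
python3 st.py
```

```text
12.25 [ 21.8 -59.7  59.9] [-0.9 -4.5 -1.2]
```

Emit:
{"fn": "drive_tool", "kwargs": {
  "series": [0.8,0.2,0,0,0,0,0,0,-2.5,0,0,0,0,0,-3.5,0,0,0,-1.3,3.7,0,0,0,0,-1.3,3.7,0,0,0,0,-1.3,3.7,0,0,0,0,-1.3,3.7,0,0,0,0,-1.3,3.7,0,0,0,0,-1.3,3.5,0,0,0,0,0,1.2,0,0,0,0]
}}

```text
clock: 13.08
tool_pos: [0.2998, 0.1479, 0.1192]
ee_rot: [0.001, 0.721, -0.693, -0.001]
force: [0.0, -0.1, -0.3]
grip_width: 0.0006
```

```bash
python3 look.py b; python3 mark.py t_b.npz .054
```

```text
13.0833 [-217.3   12.9  119.2] [ 0.  -0.1 -0.3]
disc centre 0.3 -0.0 52.8 mark [-29.5 -16.2] npx 22 ang0 208.7 ang(centre) 208.5
```

View pics/t_b.png

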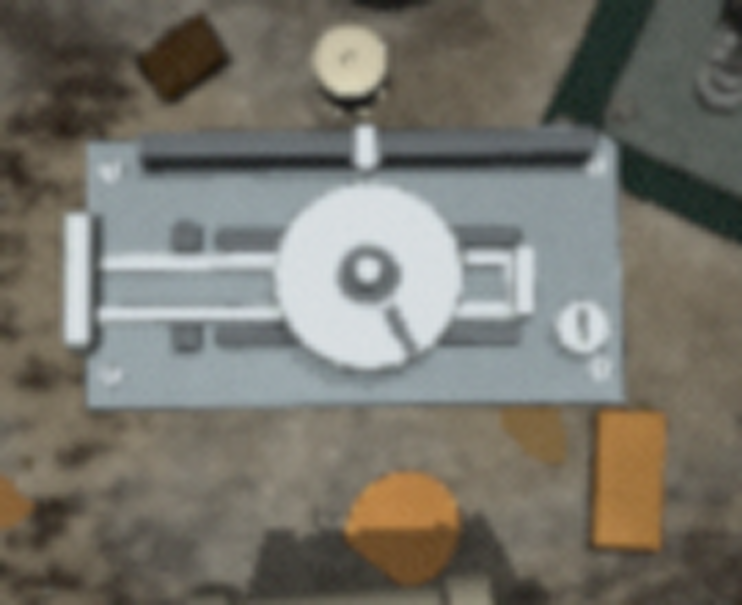

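The mark is now at zoom (400,330), 208.5°, which makes the total about 568°. It needs about 151° more, roughly 126 mm of stroke, which I can do from the open front.

Emit:
{"fn": "drive_tool", "kwargs": {
  "series": [-1.0,-2.0,0,0,0,0,-1.0,-3.2,0,0,0,0,-1.0,-3.5,0,0,0,0,-1.0,-3.5,0,0,0,0,-1.0,-3.2,0,0,0,0,-1.0,-1.9,0,0,0,0,0,0,2.0,0,0,0,0,0,2.5,0,0,0,0,0,1.3,0,0,0,0,0,0,0,0,0]
}}

```text
clock: 14.02
tool_pos: [0.475, 0.2129, 0.0589]
ee_rot: [0.002, 0.72, -0.694, -0.001]
force: [0.3, 0.8, -0.4]
grip_width: 0.0003
```

```bash
python3 st.py
```

```text
14.0167 [-39.7  70.7  58.9] [ 0.3  0.8 -0.4]
```

Emit:
{"fn": "drive_tool", "kwargs": {
  "series": [0.4,-0.4,-0.2,0,0,0,0.4,-0.4,0,0,0,0,0.2,-0.2,0,0,0,0,0.15,-0.1,0,0,0,0,0,0,0,0,0,0]
}}

```text
clock: 14.43
tool_pos: [0.4874, 0.2034, 0.065]
ee_rot: [-0.001, 0.72, -0.694, -0.0]
force: [-2.8, 7.9, 4.7]
grip_width: 0.0006
```

```bash
python3 st.py
```

```text
14.4333 [-27.7  60.8  65. ] [-2.8  7.9  4.7]
```

Emit:
{"fn": "drive_tool", "kwargs": {
  "series": [0.45,0.77,0,0,0,0,0.59,0.66,0,0,0,0,0.7,0.55,0,0,0,0,0.78,0.42,0,0,0,0,0.84,0.26,0,0,0,0,0.88,0.09,0,0,0,0,0.89,-0.02,0,0,0,0]
}}

```text
clock: 15.02
tool_pos: [0.4591, 0.1504, 0.0641]
ee_rot: [0.002, 0.72, -0.693, -0.002]
force: [-14.5, 1.4, 8.7]
grip_width: 0.0004
```

```bash
python3 st.py
```

```text
15.0167 [-58.1   8.9  64.1] [-14.5   1.4   8.7]
```

Emit:
{"fn": "drive_tool", "kwargs": {
  "series": [0.89,0,0,0,0,0,0.89,0,0,0,0,0,0.89,-0.05,0,0,0,0,0.86,-0.21,0,0,0,0,0.81,-0.36,0,0,0,0,0.73,-0.5,0,0,0,0]
}}

```text
clock: 15.52
tool_pos: [0.4726, 0.0992, 0.0638]
ee_rot: [0.003, 0.721, -0.693, -0.002]
force: [-11.6, -6.7, 4.6]
grip_width: 0.0003
```

```bash
python3 st.py
```

```text
15.5167 [-46.7 -42.8  63.8] [-11.6  -6.7   4.6]
```

Emit:
{"fn": "drive_tool", "kwargs": {
  "series": [0.3,0.6,0,0,0,0,0,2.0,-1.0,0,0,0,0,3.5,-1.5,0,0,0,0,3.5,-1.5,0,0,0,0,3.5,0,0,0,0,0,3.0,0,0,0,0,0,1.0,0,0,0,0,0,0,0,0,0,0]
}}

```text
clock: 16.18
tool_pos: [0.3025, 0.0908, 0.1043]
ee_rot: [-0.0, 0.72, -0.694, 0.0]
force: [0.4, 0.2, -0.4]
grip_width: 0.0005
```

```bash
python3 look.py c; python3 mark.py t_c.npz .056
```

```text
16.1833 [-217.   -44.4  104.3] [ 0.4  0.2 -0.4]
disc centre -0.0 0.0 52.8 mark [32.4 -5.2] npx 22 ang0 350.8 ang(centre) 350.8
```

View pics/t_c.png

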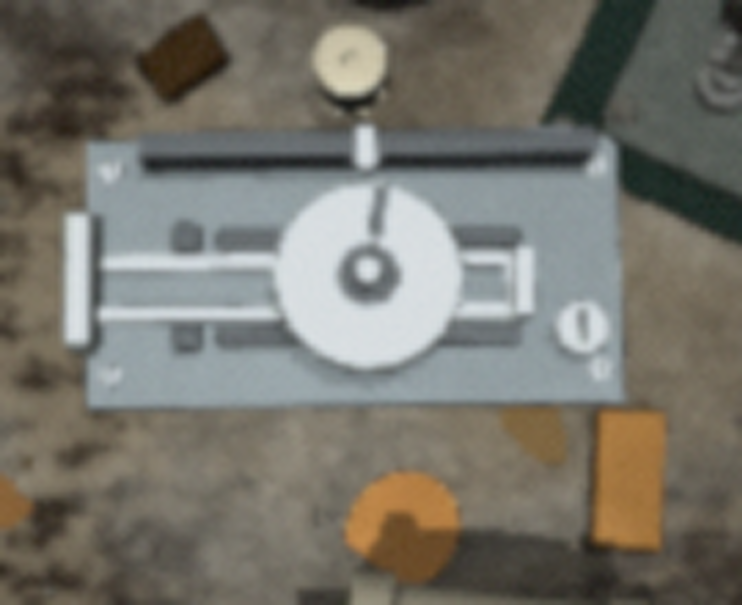

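The mark is at zoom (378,210), 350.8°, so the collar needs about 9.5° more, or about 8 mm at the rim. I'll make a short stroke on the front.

Emit:
{"fn": "drive_tool", "kwargs": {
  "series": [-1.2,-2.0,0,0,0,0,-1.2,-3.4,1.0,0,0,0,-1.2,-3.4,1.0,0,0,0,-1.2,-3.2,1.0,0,0,0,0,-1.5,1.0,0,0,0,0,-0.6,0,0,0,0,0,0,0,0,0,0,0,0,0,0,0,0]
}}

```text
clock: 16.95
tool_pos: [0.4429, 0.1439, 0.0639]
ee_rot: [0.0, 0.72, -0.694, -0.0]
force: [0.1, -0.9, 0.4]
grip_width: -0.0002
```

```bash
python3 st.py
```

```text
16.95 [-74.5   3.1  63.9] [ 0.1 -0.9  0.4]
```

Emit:
{"fn": "drive_tool", "kwargs": {
  "series": [0,-0.9,0,0,0,0,0,-0.5,0,0,0,0,0,-0.2,0,0,0,0,0,-0.15,0,0,0,0,0,0,0,0,0,0]
}}

```text
clock: 17.37
tool_pos: [0.459, 0.1446, 0.0639]
ee_rot: [0.001, 0.72, -0.694, -0.001]
force: [-6.0, -0.8, 4.9]
grip_width: 0.0005
```

```bash
python3 st.py
```

```text
17.3667 [-58.4   3.2  63.9] [-6.  -0.8  4.9]
```

Emit:
{"fn": "drive_tool", "kwargs": {
  "series": [0.3,0,0,0,0,0,0.3,0,0,0,0,0,0.28,0,0,0,0,0,0,0,0,0,0,0]
}}

```text
clock: 17.7
tool_pos: [0.4592, 0.1358, 0.0638]
ee_rot: [0.001, 0.72, -0.694, -0.001]
force: [-6.3, 0.4, 3.2]
grip_width: 0.0006
```

```bash
python3 st.py
```

```text
17.7 [-58.6  -5.7  63.8] [-6.3  0.4  3.2]
```

Emit:
{"fn": "drive_tool", "kwargs": {
  "series": [0,0.5,0,0,0,0,0,2.0,0,0,0,0,0,3.5,0,0,0,0,0,3.5,0,0,0,0,0,3.5,0,0,0,0,0,2.0,0,0,0,0,0,0,0,0,0,0]
}}

```text
clock: 18.28
tool_pos: [0.3069, 0.1303, 0.0636]
ee_rot: [0.001, 0.721, -0.693, -0.001]
force: [0.7, 0.2, -0.2]
grip_width: 0.0005
```

```bash
python3 look.py d; python3 mark.py t_d.npz .056
```

```text
18.2833 [-211.    -5.    63.6] [ 0.7  0.2 -0.2]
disc centre -0.0 0.0 52.8 mark [33.   1.3] npx 21 ang0 2.2 ang(centre) 2.2
```

View pics/t_d.png

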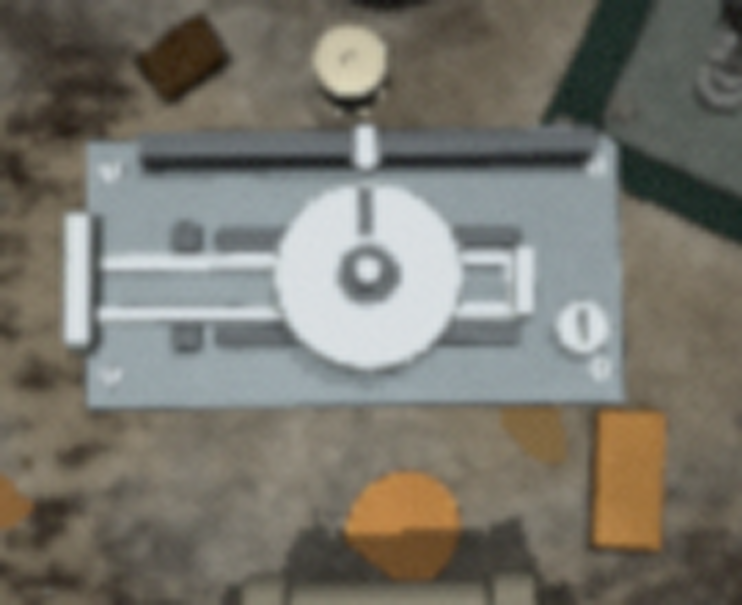

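The mark is back at the pointer (zoom (364,212)), about 1.7° past its starting reading. I'll confirm the turn count from the rim height.

```bash
python3 - <<'E'
from g import *
for n in ("top0","t_a","t_b","t_c","t_d","side0","s_d"):
    c=np.load(n+".npz");P=cloud(c);G=(P[...,:2]-O)@Rg*1000;r=np.hypot(G[...,0],G[...,1])
    Z=P[...,2]*1000
    m=(r>22)&(r<46)&(Z>35)&(Z<65); b=(abs(G[...,0])<60)&(abs(G[...,1]+85)<12)&(Z<25)&(Z>-5)
    print(n,m.sum(),Z[m].mean().round(2),Z[b].mean().round(2),b.sum())
E
```

```text
top0 621 47.44 10.5 293
t_a 622 49.79 10.45 302
t_b 627 52.2 10.32 296
t_c 624 53.18 10.54 293
t_d 628 53.45 10.67 299
side0 230 48.13 10.6 15
s_d 221 54.17 9.61 13
```

The rim rose 6.0 mm, which confirms two turns. Now I'll go around to the outer side of the push pad.

Emit:
{"fn": "drive_tool", "kwargs": {
  "series": [-3.0,0,0,0,0,0,-3.8,0,0,0,0,0,-3.8,-0.6,0,0,0,0,-3.8,-1.0,0,0,0,0,-3.0,-2.5,0,0,0,0,-1.8,-3.5,0,0,0,0,-0.4,-3.8,0,0,0,0,0,-3.8,0,0,0,0,0,-3.5,0,0,0,0,0,-1.5,0.4,0,0,0]
}}

```text
clock: 19.22
tool_pos: [0.5105, 0.3339, 0.0603]
ee_rot: [-0.002, 0.72, -0.694, 0.001]
force: [0.2, -0.2, 0.3]
grip_width: 0.0001
```

Emit:
{"fn": "drive_tool", "kwargs": {
  "series": [0,0,0.4,0,0,0,0,0,0,0,0,0]
}}

```text
clock: 19.38
tool_pos: [0.5054, 0.3335, 0.0543]
ee_rot: [0.001, 0.72, -0.694, -0.0]
force: [-0.0, -0.2, -0.2]
grip_width: 0.0008
```

```bash
python3 st.py
```

```text
19.3833 [ -4.5 190.1  54.3] [-0.  -0.2 -0.2]
```

Emit:
{"fn": "drive_tool", "kwargs": {
  "series": [0.5,-0.4,0,0,0,0,0.6,0,0,0,0,0,0.4,0,0,0,0,0,0.3,0,0,0,0,0,0.3,0,0,0,0,0,0,0,0,0,0,0]
}}

```text
clock: 19.88
tool_pos: [0.51, 0.3126, 0.056]
ee_rot: [0.0, 0.72, -0.694, -0.0]
force: [0.1, 1.2, -0.0]
grip_width: 0.0005
```

```bash
python3 st.py
```

```text
19.8833 [ -0.7 168.9  56. ] [ 0.1  1.2 -0. ]
```

Contact at y ≈ 169, so home should be at about 129. Pushing.

Emit:
{"fn": "drive_tool", "kwargs": {
  "series": [0.4,0,0,0,0,0,0.4,0,0,0,0,0,0.4,0,0,0,0,0,0.4,0,0,0,0,0,0.4,0,0,0,0,0]
}}

```text
clock: 20.3
tool_pos: [0.511, 0.2926, 0.0558]
ee_rot: [-0.0, 0.72, -0.694, -0.0]
force: [-1.4, 1.9, 2.4]
grip_width: 0.0004
```

Emit:
{"fn": "drive_tool", "kwargs": {
  "series": [0.4,0,0,0,0,0,0.4,0,0,0,0,0,0.4,0,0,0,0,0,0.3,0,0,0,0,0,0.2,0,0,0,0,0]
}}

```text
clock: 20.72
tool_pos: [0.5116, 0.2773, 0.0559]
ee_rot: [-0.002, 0.72, -0.694, -0.001]
force: [-2.3, 24.5, -1.2]
grip_width: 0.0007
```

```bash
python3 st.py
```

```text
20.7167 [ -0.6 133.6  55.9] [-2.3 24.5 -1.2]
```

Emit:
{"fn": "drive_tool", "kwargs": {
  "series": [-0.6,0,0,0,0,0,-3.0,0,0,0,0,0,-3.0,2.0,0,0,0,0,0,3.8,0,0,0,0,0,3.8,0,0,0,0,0,3.8,0,0,0,0,0,3.5,0,0,0,0,0,2.0,0,0,0,0,0,0,0,0,0,0]
}}

```text
clock: 21.47
tool_pos: [0.3167, 0.334, 0.0554]
ee_rot: [0.002, 0.721, -0.693, -0.0]
force: [1.2, -0.2, 0.1]
grip_width: 0.0001
```

```bash
python3 look.py e; python3 mark.py t_e.npz .056
```

```text
21.4667 [-193.   198.1   55.4] [ 1.2 -0.2  0.1]
disc centre -0.0 0.0 52.8 mark [33.   1.3] npx 21 ang0 2.2 ang(centre) 2.2
```

View pics/t_e.png

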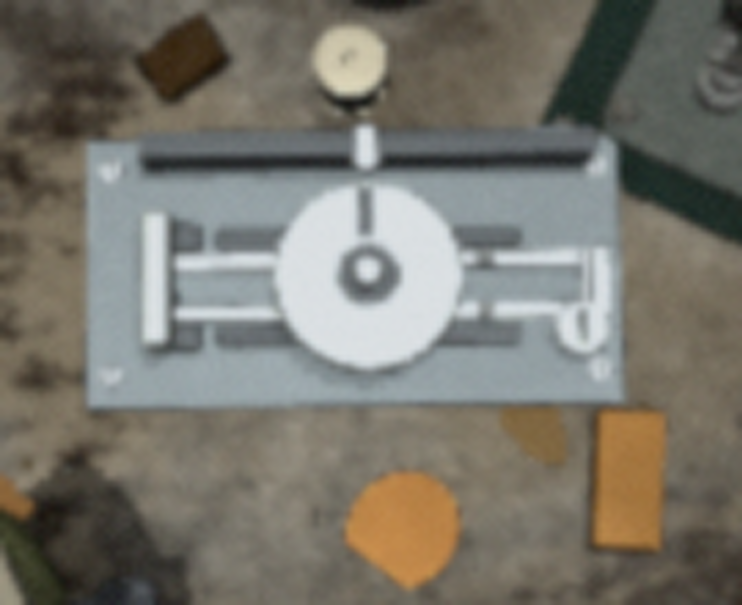

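View pics/s_e.png

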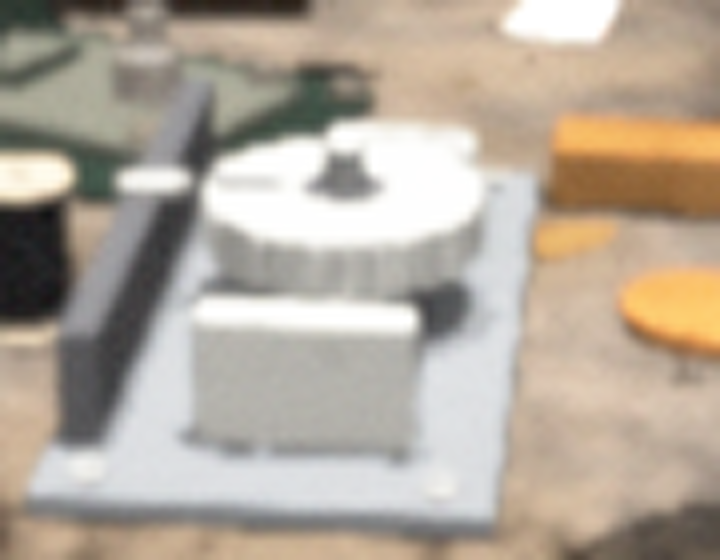

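The pad's outer edge moved from zoom x = 66 to 142, about 39–40 mm, and the mark still sits at the pointer. I'll measure the travel more finely with phase correlation.

```bash
python3 - <<'E'
from g import *
def prof(n):
    c=np.load(n+".npz"); g=c["img"].mean(2)
    ys=np.arange(95,175,.25); xs=np.arange(-28,28,2)
    X,Y=np.meshgrid(xs,ys); W=np.c_[np.c_[X.ravel(),Y.ravel()]/1000@Rg.T+O,np.full(X.size,.057)]
    p=proj(c,W).astype(np.float32).reshape(*X.shape,2)
    return ys,cv2.remap(g.astype(np.float32),p[...,0],p[...,1],cv2.INTER_CUBIC).mean(1)
for n in ("top0","t_d","t_e"):
    ys,a=prof(n)
    m=a>185
    hi=ys[m]; 
    d=np.gradient(cv2.GaussianBlur(a.reshape(-1,1),(1,9),0).ravel(),.25)
    lo,hh=(135,170) if n!="t_e" else (98,130)
    s=(ys>lo)&(ys<hh); print(n,"outer edge",ys[s][np.argmin(d[s])],"inner",ys[s][np.argmax(d[s])],"bright centroid",(ys[s]*np.clip(a[s]-170,0,None)).sum()/np.clip(a[s]-170,0,None).sum())
E
```

```text
top0 outer edge 156.75 inner 143.25 bright centroid 150.1221244284117
t_d outer edge 156.75 inner 143.25 bright centroid 150.13955532684952
t_e outer edge 115.75 inner 103.75 bright centroid 110.39112558559711
```

The travel is about 39.7 mm, and the push ended against a hard stop (24.5 N, where sliding takes about 3 N). The arm is clear of everything, and the bystanders and thumbscrew look unmoved. Handing in.

```bash
python3 - <<'E'
import numpy as np
a=np.load("top0.npz")["img"].astype(int);b=np.load("t_e.npz")["img"].astype(int)
for n,(u,v,w,h) in dict(tan=(250,222,28,28),cork=(296,212,18,30),spool=(244,142,20,20),wax=(214,142,20,18),black=(150,176,28,28),tube=(362,200,64,30),screw=(289,193,14,14)).items():
    print(n,abs(a[v:v+h,u:u+w]-b[v:v+h,u:u+w]).mean().round(1))
from bench import manip
print(manip.sign_off())
E
```

```text
tan 2.1
cork 2.0
spool 2.1
wax 2.2
black 2.3
tube 2.1
screw 8.5
the job is handed in; nothing more can be done
None
```

I loosened the collar two full turns with a closed fingertip on its rim, then pushed the stop bar home by its pad. I handed the job in at about 21.5 s of the 72 s allowed; no verdict was reported.

- **Collar:** It took two long strokes, one medium stroke and one short correction. The rim rose 6.0 mm, which matches two turns. The last mark reading is 2.2°, against 0.5° at the start, so it sits about 1.7° past exact; I left it there. The reading did not change when I pushed the bar.
- **Stop bar:** The camera shows about 39.7 mm of travel: 39.5 mm at the inner edge, 41 mm at the outer edge, so the readings differ by about 1 mm. The push ended against a hard stop at 24.5 N, where sliding takes about 3 N. I did not press it a second time.
- **Surroundings:** The loose things show no image change beyond noise. The thumbscrew's patch did change, by 8.5 against about 2 elsewhere. I put that down to the bar's end now lying beside it, and its slot looks the same. The fingers never went near it.
- **Contact:** One stroke lost the rim near its end. On the way to the second stroke there was a brief force of about 8 N, probably a finger brushing the rear rail.

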